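# Prop the spring hatch and fetch the chisel handle

## Robot

A 7-joint arm with a two-finger parallel gripper is mounted at the origin on the work surface. World frame = base frame: x ahead of the robot, y to its left, z up, the work surface at z = 0. Lengths are in m, angles in rad, forces in N, time in s.
With the tool pointing down it reaches from about 0.4 to 0.85 m from the base axis. Payload 4.5 kg.
Tool frame: the origin (TCP) lies at the very end of the fingers, on their centre line; the grasp point (between the pads) lies 19 mm behind it (r.grip_depth is the z of the grasp point in the tool frame, in m); z points along the fingers, y is the line along which they close (so a half turn about z gives the same grasp; the last joint's range is limited). The gripper opens to 88 mm and grips with 3 to 60 N. Pads are 18 mm wide; open, the fingers measure 123 mm over their backs; the gripper's body (75 mm by 187 mm) begins 45 mm behind the grasp point.
Start: joints at [-1.298, 0.689, -0.195, 1.565, 0.157, 0.902, -0.215], TCP at [0.148, 0.607, 0.203] pointing down, gripper open.
Joint ranges: [-3.01, 3.01], [-0.46, 2.08], [-1.47, 1.51], [0.13, 2.56], [-1, 4.14], [0.04, 2.09], [-2.66, 2.66]. Speed limits (rad/s): [2.57, 2.57, 3.14, 3.14, 3.14, 3.14, 3.14].

## Interface

Orientations are given as a unit quaternion [x, y, z, w].
In Python, from plant import r gives the robot as it stands.
- The arm moves only by the tool steer_hand, called after "Call:" by a JSON object that holds its "op" and its "data". Schema: {"type":"object","properties":{"motion":{"type":"array","items":{"type":"array","items":{"type":"array","items":{"type":"number"},"minItems":7,"maxItems":7},"minItems":1,"maxItems":10},"minItems":1,"maxItems":1},"grip_force":{"type":"number"},"only":{"type":"string"},"quiet":{"type":"boolean"},"lines":{"type":"string"}},"required":["motion"],"additionalProperties":false}. motion is a list that holds a single list of rows (three levels of brackets), with 1 to 10 rows, each of 7 numbers: the opening from 0.0 (shut) to 1.0 (fully open), then dx, dy, dz in units of 100 mm, then a rotation vector rx, ry, rz in units of 0.05 rad; each row is the pose to reach, as a shift and turn from the pose commanded when the call began, along the tool's axes at that moment; what a row does not reach only later rows make up. A row lasts 1/10 s, in which the tool goes at most 0.05 m and 0.15 rad, less where a joint would pass 70% of its speed; a pose out of reach is approached as far as the arm can. The fingers move at their own pace and stop on an object; grip_force is the grip in N (left out, the last holds). Time passes only in rows, so rows that do not move let the fingers close. The tool returns the time, the measured TCP pose, the force, the opening and the grip force at its end. only (a regular expression) keeps the lines of the reply that match it, lines (a string "A,B") keeps lines A to B, and quiet returns only ok. Input that does not fit is refused with a message, and nothing moves.
- r.get_state(): the state, without advancing time (a new reading comes with each control period).
- r.snapshot(name): name is "side" or "top" or "wrist"; returns the picture (384x512x3 uint8, red, green, blue); there is no depth.
- r.camera_params(name): a dict with "fx", "fy", "cx", "cy" (pixels), "rvec" (rotation vector, rad) and "tvec" (3), from world to camera coordinates, as OpenCV has them. Camera axes: x right, y down, z forward; pixel columns grow to the right and rows downward; lengths in m; the calibration is good to about 2 mm. The wrist camera is an equidistant fisheye: a pixel r from the principal point sees the ray r / f radians off the axis. A picture is of the moment at which its call begins: read the wrist's pose just before it. camera_params takes no time and is no camera call; for the wrist camera it gives the pose at the moment of the call.
- r.finish_job(): hands the job in; it is judged then, once.
The state is a dict: "clock": time; "q": joint angles; "qd": joint speeds; "joint_torque": joint torques, N m; "tool_pos": TCP position; "eef_rot": TCP orientation; "contact_force": force on the tool from outside, world axes, zero at the start; "moment": the same for the moment, N m; "opening": opening from 0.0 (shut) to 1.0 (fully open); "finger_force": force on a finger pad.
Only numpy, scipy, OpenCV 4.12 (cv2) and the standard library are available. Lean on these libraries where they do the work, as an engineer would, in place of code of your own. Each camera call takes 0.05 s, during which the arm holds its last target. There are 200 camera calls.

## Task

The low plywood chest on the carving bench has a blue sliding hatch that springs shut. Push it open with the long red wedge and leave the wedge lying lengthwise between the hatch's pull lip and the dark stop at the end of the chest, so that the hatch stays open by itself. Then reach in, take out the dark chisel handle with the brass ferrule, stand it upright in the grey tray, and leave the hatch propped.

Things in the scene. Friction and masses are not known exactly. Their poses are not given: they have to be found in the camera images.
- chest: Fixed plywood chest. Origin on the bench under it, x away from the robot, y along the hatch's travel (mm): spans x -120 to 120, y -200 to 220. Deck top z = 100. Opening x -60 to 100, y -180 to 5, inner floor z = 12. Flat solid ledge on the near side, x -120 to -60. Dark stop bar across the -y end, full width, y -200 to -180, top z = 114.
- hatch: Blue plate, 220 x 190 mm, 10 thick; slides on the deck 0 to 200 mm in the chest's +y against a damped spring of 4 N (shut) to 6 N (open). At its -y edge stands a pull lip, 220 mm long in x, 14 thick, top at z = 135 mm. Origin: foot of the lip's -y face, mid-length; chest y = -178 mm shut, about -20 when propped. Axes as the chest's.
- ledge (a point): The middle of the place for the wedge on the chest's near ledge, on the deck top (z = 100 mm): chest x = -90, y = -100 mm. A wedge centred here lies along the chest's y with one end at the stop and the other at the propped hatch's lip.
- wedge: Loose slim wedge painted red, flat on the bench at the right: 160 mm long (its x), 36 wide (its y) with parallel sides, 24 high at the -x end, 36 at the +x end, square ends, about 140 g. Either end may face the hatch. Origin: centre of the underside. Held 17 mm above the deck it clears the stop and still meets the lip. A pale offcut wedge is too short.
- handle: Loose chisel handle, dark wood, brass ferrule, standing upright in the chest under the hatch, hidden until it opens. 82 mm tall, foot 42 mm across; the top 26 mm is the ferrule, a cylinder of 26 mm diameter. Origin: centre of the underside. A pale one with a silvery ferrule stands about 65 mm from it along y, on either side.
- tray: Fixed grey plastic tray at the left, 140 x 140 mm, 35 mm high, walls and floor 5 mm. Origin: centre of the underside.

How it is judged:
On the way, in this order (a step that is already met when the one before it is completed fails the run):
1. the hatch is held open by the wedge alone, with the robot off both (y of hatch in the frame of chest above -0.035 m and contact force between wedge and hatch above 0.5 N and contact force between each of the arm, the fingers and hatch below 0.5 N and contact force between the fingers and wedge below 0.5 N), for 0.3 s.
2. the dark handle is lifted out through the propped hatch (height (world z) of handle above 0.105 m and y of hatch in the frame of chest above -0.035 m and contact force between wedge and hatch above 0.5 N), for 0.1 s.
At the end, for the whole second after the job is handed in: The dark handle stands upright (within about 11 degrees) on the tray's floor, let go and at rest; the hatch is still held open by the red wedge pressing against it, at least 143 mm from shut (lip face at chest y above -35 mm), with the robot off hatch and wedge (all of step 1 and x of handle in the frame of tray between -0.065 and 0.065 m and y of handle in the frame of tray between -0.065 and 0.065 m and z of handle in the frame of tray below 0.012 m and angle between handle's own z axis and vertical below 0.2 rad and linear speed of handle below 0.02 m/s and contact force between the fingers and handle below 0.3 N); the robot touches nothing.
It also fails if it takes over 58 s, if anything falls off the work surface, if the arm or the gripper's body presses on something with over 40 N, if the wrist force passes 120 N, or if a joint passes its speed limit or range.

## Working session

There is one attempt and no reset: what is moved stays moved. The work goes in short steps, Python scripts to look and compute and a tool call to move; the robot and the scene stay as the last step left them, time stands still between calls to the robot, and variables do not carry over. Pictures are saved under pics/ and viewed, at most 10 in all, crops included, and the job is handed in when it is done.

```bash
ls; mkdir -p pics; python3 - <<'E'
from plant import r
import cv2,numpy as np
s=r.get_state();print(s['clock'],s['tool_pos'],s['eef_rot'],s['opening'])
for n in("top","side"):
    im=r.snapshot(n);cv2.imwrite(f"pics/{n}0.png",im[:,:,::-1]);print(n,r.camera_params(n))
a=cv2.imread("pics/top0.png");b=cv2.imread("pics/side0.png")
cv2.imwrite("pics/both0.png",cv2.resize(np.vstack([a,b]),None,fx=.78,fy=.78) if 0 else a)
E
```

```text
pics
plant.py
0.0 [0.14775688 0.60656735 0.20171586] [ 1.19093529e-01  9.92882617e-01 -9.16041457e-04 -2.19095466e-05] 0.9960960917342802
top {'fx': 438.6934877688993, 'fy': 438.6934877688993, 'cx': 253.10219778742402, 'cy': 190.64996117380767, 'rvec': array([ 2.05744948, -2.16265016,  0.23453185]), 'tvec': array([0.02432402, 0.56168005, 1.24987735])}
side {'fx': 409.01607037687154, 'fy': 409.01607037687154, 'cx': 257.5209541525042, 'cy': 188.43954548596514, 'rvec': array([ 2.17481361, -0.5174534 ,  0.24034534]), 'tvec': array([-0.50352594,  0.21348987,  0.86997915])}
```
View pics/top0.png

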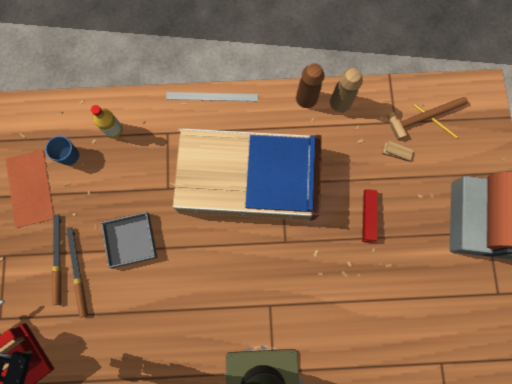

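View pics/side0.png

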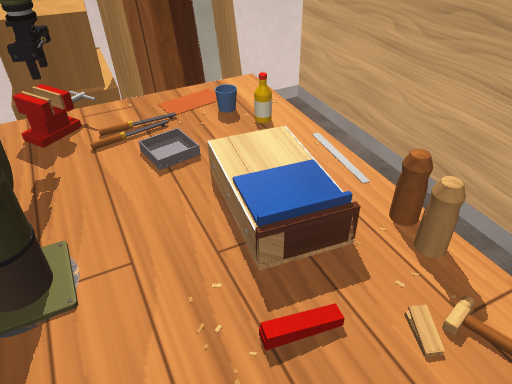

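The top view shows the chest at px (175–320, 130–218), with the blue hatch on its right and the lip at column ~315. The red wedge is near (370,215), and the tray near (130,240). In the side view the wedge's end heights can be told apart. Next I'll measure these.

```bash
cat > h.py <<'E'
import cv2,numpy as np
from scipy.spatial.transform import Rotation as R
from plant import r
def ray(n,uv,p=None):
    p=p or r.camera_params(n);uv=np.asarray(uv,float).reshape(-1,2)
    d=(uv-[p['cx'],p['cy']])/[p['fx'],p['fy']]
    M=R.from_rotvec(p['rvec']).as_matrix();t=np.asarray(p['tvec'])
    if n=='wrist':
        th=np.linalg.norm(d,axis=1,keepdims=True);v=np.hstack([d/np.maximum(th,1e-9)*np.sin(th),np.cos(th)])
    else: v=np.hstack([d,np.ones((len(d),1))])
    return -M.T@t, v@M
def plane(n,uv,z,p=None):
    o,v=ray(n,uv,p);return o+v*((z-o[2])/v[:,2])[:,None]
def mask(im,lo,hi,roi=None):
    m=cv2.inRange(cv2.cvtColor(im,cv2.COLOR_RGB2HSV),lo,hi)
    if roi: k=np.zeros_like(m);a,b,c,d=roi;k[b:d,a:c]=255;m&=k
    return m
def big(m): return max(cv2.findContours(m,cv2.RETR_EXTERNAL,cv2.CHAIN_APPROX_NONE)[0],key=cv2.contourArea)
def rectw(n,c,z,p=None):
    w=plane(n,c.reshape(-1,2)+0.0,z,p)[:,:2]*1000
    return cv2.minAreaRect(w.astype(np.float32))
E
python3 - <<'E'
from h import *
T=cv2.cvtColor(cv2.imread('pics/top0.png'),cv2.COLOR_BGR2RGB);S=cv2.cvtColor(cv2.imread('pics/side0.png'),cv2.COLOR_BGR2RGB)
for nm,lo,hi,roi,zs in[('hatch',(105,120,40),(130,255,255),(230,120,330,225),(.11,.135)),
  ('wedge',(0,200,60),(5,255,255),(340,170,400,260),(0,.03)),
  ('tray',(90,0,30),(130,120,190),(90,200,170,280),(0.035,))]:
    c=big(mask(T,lo,hi,roi));print(nm,cv2.contourArea(c),cv2.boundingRect(c))
    for z in zs: q=rectw('top',c,z);print(z,q,cv2.boxPoints(q).round().tolist())
print(T[160:215:9,165:185:3].tolist()[3])
# chest deck left part: bright wood
c=big(cv2.morphologyEx(mask(T,(12,20,185),(30,150,255),(168,120,260,225)),cv2.MORPH_CLOSE,np.ones((7,7))));q=rectw('top',c,.1);print('deck',cv2.boundingRect(c),q,cv2.boxPoints(q).round().tolist())
print(cv2.approxPolyDP(c,5,True).reshape(-1,2).tolist())
w=big(mask(S,(0,200,60),(5,255,255),(240,290,360,360)));print('wedge side',cv2.approxPolyDP(w,3,True).reshape(-1,2).tolist())
v=np.vstack([cv2.resize(T[110:270,165:400],None,fx=3,fy=3)]);cv2.imwrite('pics/c1.png',v[:,:,::-1])
E
```

```text
hatch 4628.0 (246, 136, 69, 75)
0.11 ((605.8641967773438, -85.90130615234375), (190.50831604003906, 224.59237670898438), 83.7238540649414) [[484.0, -168.0], [707.0, -193.0], [728.0, -3.0], [505.0, 21.0]]
0.135 ((599.3040771484375, -83.92252349853516), (186.63914489746094, 220.03094482421875), 83.72386169433594) [[480.0, -165.0], [698.0, -189.0], [719.0, -3.0], [500.0, 21.0]]
wedge 544.5 (363, 190, 14, 51)
0 ((480.6154479980469, -360.1833190917969), (37.62855529785156, 158.09056091308594), 82.40514373779297) [[400.0, -368.0], [556.0, -389.0], [561.0, -352.0], [405.0, -331.0]]
0.03 ((476.1912536621094, -351.8671875), (36.78670120239258, 154.55369567871094), 82.40514373779297) [[397.0, -360.0], [550.0, -380.0], [555.0, -344.0], [402.0, -323.0]]
tray 819.5 (106, 214, 47, 53)
0.035 ((436.4932861328125, 373.92822265625), (132.22216796875, 134.2037353515625), 10.164817810058594) [[360.0, 428.0], [383.0, 296.0], [513.0, 320.0], [490.0, 452.0]]
[[163, 111, 72], [116, 77, 49], [155, 105, 67], [160, 118, 79], [201, 165, 120], [174, 142, 102], [181, 149, 106]]
deck (168, 120, 92, 92) ((638.0797119140625, 111.51968383789062), (273.0067138671875, 276.733154296875), 87.14749908447266) [[493.0, -18.0], [769.0, -32.0], [783.0, 241.0], [507.0, 255.0]]
[[168, 120], [170, 143], [178, 145], [172, 206], [259, 211], [244, 207], [248, 136], [259, 134], [259, 124]]
wedge side [[343, 317], [335, 303], [262, 322], [259, 334], [268, 349], [342, 325]]
```

View pics/c1.png

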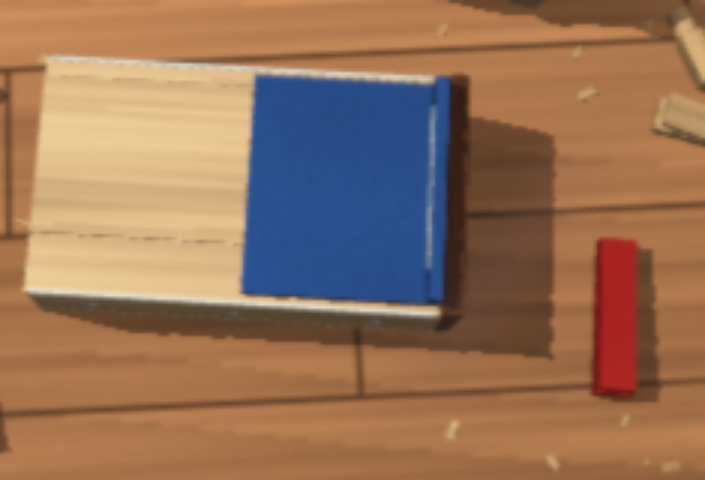

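The crop shows the deck's left corners at px (180,129.3) and (174,206.7), the hatch's rear edge (250,134.3)–(246,207.7), and the wedge's top face (362–377, 189–239) with the bottom of its near end at row ~242.

```bash
python3 - <<'E'
from h import *
np.set_printoptions(precision=1,suppress=True)
T=lambda u,z:plane('top',[[165+(a-1)/3,110+(b-1)/3] for a,b in u],z)*1e3
print('deckL',T([(45,58),(27,290)],.1)[:,:2])
print('hatch rear .11',T([(255,73),(243,294)],.11)[:,:2])
print('hatch front lip top .135 ',T([(450,77),(442,301)],.135)[:,:2])
print('stop outer far .114',T([(467,76)],.114)[:,:2])
print('wedge near bot',T([(594,397),(635,397)],0)[:,:2])
for z in(.024,.036): print('top near/far',z,T([(594,385),(636,388),(598,238),(636,240)],z)[:,:2])
print('side bottom',plane('side',[[268,349.5],[342.5,325.5]],0)*1e3)
for z in(.024,.036): print('side top',z,(plane('side',[[259,334],[262,322],[335,303],[343.5,317]],z)*1e3)[:,:2])
S=cv2.imread('pics/side0.png');cv2.imwrite('pics/c2.png',np.vstack([cv2.resize(S[290:360,245:365],None,fx=5,fy=5,interpolation=2),cv2.resize(S[125:265,205:365],(600,250))[:250]]) if 0 else cv2.resize(S[290:360,245:365],None,fx=6,fy=6,interpolation=2))
E
```

```text
deckL [[752.7 206.4]
 [518.9 227. ]]
hatch rear .11 [[723.1  -1.5]
 [502.9  20.5]]
hatch front lip top .135  [[ 700.8 -188.9]
 [ 482.7 -164. ]]
stop outer far .114 [[ 708.2 -209.2]]
wedge near bot [[ 398.6 -330.3]
 [ 396.5 -372. ]]
top near/far 0.024 [[ 408.5 -325.4]
 [ 403.4 -367.1]
 [ 558.4 -345.1]
 [ 554.4 -383.8]]
top near/far 0.036 [[ 407.3 -322.4]
 [ 402.3 -363.7]
 [ 555.9 -341.8]
 [ 551.9 -380.2]]
side bottom [[ 404.1 -361.5    0. ]
 [ 555.9 -381.9    0. ]]
side top 0.024 [[ 396.9 -339.4]
 [ 413.3 -319.3]
 [ 560.7 -345.8]
 [ 556.5 -379.6]]
side top 0.036 [[ 393.5 -346.4]
 [ 409.6 -326.6]
 [ 554.4 -352.7]
 [ 550.3 -385.9]]
```

View pics/c2.png

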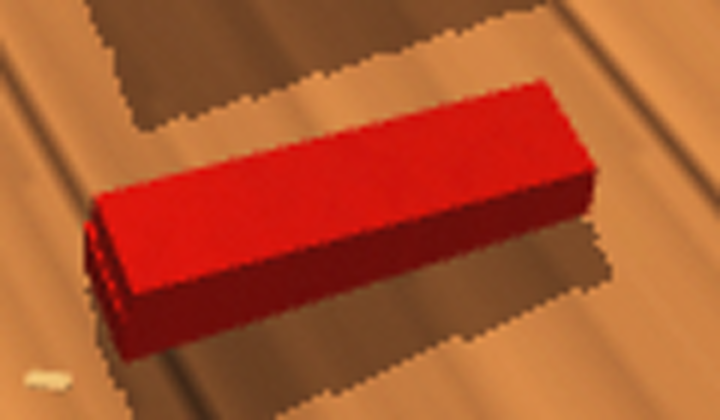

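The wedge's thick end faces the robot. Its centre is about (482,-354) mm and its axis about -7.5°. The chest origin is about (611,-1) mm, yaw about -6.1°. The measured sizes agree with those given. Now moving over the wedge.

Units first: shifts go in units of 100 mm and turns go in units of 0.05 rad. So -0.46 m is -4.6, -0.41 m is -4.1, 1.5 rad is 30.

```bash
cat > go.py <<'E'
# python3 go.py x y z yaw_of_tool_y_deg (mm): prints shift and turn in tool axes
import sys
from h import *
s=r.get_state();x,y,z,a=map(float,sys.argv[1:5]);M=R.from_quat(s['eef_rot'])
ya=np.radians(a);Y=np.array([np.cos(ya),np.sin(ya),0]);Z=np.array([0,0,-1.]);G=R.from_matrix(np.c_[np.cross(Y,Z),Y,Z])
print('d',M.inv().apply(np.array([x,y,z])/1e3-s['tool_pos']).round(4),'rot',(M.inv()*G).as_rotvec().round(4))
E
```

Call:
{"op": "steer_hand", "data": {"motion": [[[1,-4.6,-4.1,-0.2,0,0,30],[1,-4.6,-4.1,-0.2,0,0,30],[1,-4.6,-4.1,-0.2,0,0,30],[1,-4.6,-4.1,-0.2,0,0,30],[1,-4.6,-4.1,-0.2,0,0,30],[1,-4.6,-4.1,-0.2,0,0,30],[1,-4.6,-4.1,-0.2,0,0,30],[1,-4.6,-4.1,-0.2,0,0,30],[1,-4.6,-4.1,-0.2,0,0,30],[1,-4.6,-4.1,-0.2,0,0,30]]]}}

```text
clock: 1.1
tool_pos: [0.4323, 0.1942, 0.2188]
eef_rot: [0.766, 0.643, -0.0, -0.0]
contact_force: [2.0, 0.6, -0.5]
opening: 0.999
finger_force: 0.0
```

```bash
python3 go.py 482 -354 130 -97.5; python3 -c "
from plant import r;print(r.get_state()['q'])"
```

```text
d [-0.5314  0.1438  0.0886] rot [-3.0000e-04  1.0000e-04  1.5278e+00]
[-0.64715198  0.47771948  0.19326298  1.99857315 -0.14170836  0.67794097
 -0.53825834]
```

In the tool's units: -0.53 m is -5.3, 0.144 m is 1.44, 1.528 rad is 30.56.

Call:
{"op": "steer_hand", "data": {"motion": [[[1,-5.3,1.44,0,0,0,30.56],[1,-5.3,1.44,0,0,0,30.56],[1,-5.3,1.44,0,0,0,30.56],[1,-5.3,1.44,0,0,0,30.56],[1,-5.3,1.44,0,0,0,30.56],[1,-5.3,1.44,0,0,0,30.56],[1,-5.3,1.44,0,0,0,30.56],[1,-5.3,1.44,0,0,0,30.56],[1,-5.3,1.44,0,0,0,30.56],[1,-5.3,1.44,0,0,0,30.56]]]}}

```text
clock: 2.1
tool_pos: [0.4801, -0.3033, 0.2184]
eef_rot: [0.999, -0.051, -0.0, -0.0]
contact_force: [1.5, -0.2, -0.7]
opening: 0.999
finger_force: 0.0
```

```bash
python3 go.py 482 -354 130 -97.5; python3 -c "
from plant import r;print(r.get_state()['q'])"
```

```text
d [0.0072 0.0503 0.0884] rot [-0.0008  0.0003  0.028 ]
[ 0.15482398  0.65606843  0.57362442  1.74583027 -0.44717376  0.87383723
 -0.74685661]
```

Call:
{"op": "steer_hand", "data": {"motion": [[[1,0.07,0.5,0.6,0,0,0.56],[1,0.07,0.5,0.6,0,0,0.56],[1,0.07,0.5,0.6,0,0,0.56],[1,0.07,0.5,0.6,0,0,0.56]]]}}

```text
clock: 2.5
tool_pos: [0.4821, -0.3514, 0.1583]
eef_rot: [0.998, -0.063, -0.001, -0.001]
contact_force: [0.1, 1.2, 0.4]
opening: 1.001
finger_force: 0.0
```

```bash
python3 - <<'E'
from h import *
p=r.camera_params('wrist');im=r.snapshot('wrist');cv2.imwrite('pics/w1.png',im[:,:,::-1])
c=big(mask(im,(0,180,100),(6,255,255)));print(cv2.contourArea(c),cv2.boundingRect(c))
w=plane('wrist',c.reshape(-1,2),.03,p)[:,:2]*1e3
q=cv2.minAreaRect(w.astype(np.float32));print(q,cv2.boxPoints(q).round(1).tolist())
E
```

```text
4441.0 (241, 96, 34, 140)
((479.1572570800781, -351.6416015625), (36.57365417480469, 157.877685546875), 82.85334014892578) [[398.6000061035156, -360.0], [555.2000122070312, -379.6000061035156], [559.7999877929688, -343.29998779296875], [403.1000061035156, -323.70001220703125]]
```

View pics/w1.png

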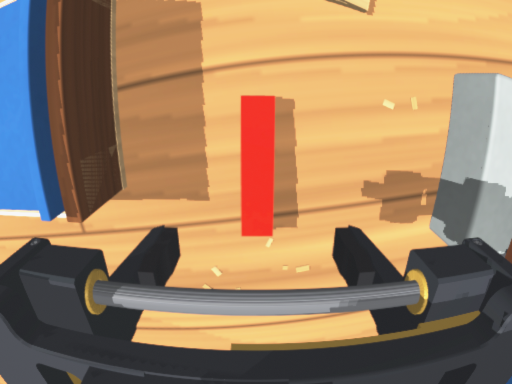

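The wrist view shows the red wedge upright at columns 241–275, rows 96–236, centred between the fingers. Its measured centre is (480.5,-352) mm and its size 158x37, which matches. Grasping it.

```bash
python3 go.py 480.5 -352 8 -97.2
```

```text
d [-0.0022  0.0013  0.1511] rot [-0.0009 -0.0003  0.0015]
```

Call:
{"op": "steer_hand", "data": {"motion": [[[1,0.01,0,1.5,0,0,0],[1,0.01,0,1.5,0,0,0],[1,0.01,0,1.5,0,0,0],[1,0.01,0,1.5,0,0,0],[0,0.01,0,1.5,0,0,0],[0,0.01,0,1.5,0,0,0],[0,0.01,0,1.5,0,0,0],[0,0.01,0,1.5,0,0,0],[0,0.01,0,1.5,0,0,0],[0,0.01,0,1.5,0,0,0]]], "grip_force": 40}}

```text
clock: 3.55
tool_pos: [0.4836, -0.3523, 0.0093]
eef_rot: [0.998, -0.063, 0.0, 0.0]
contact_force: [0.4, -1.0, -0.5]
opening: 0.476
finger_force: 0.0
```

```bash
python3 - <<'E'
import numpy as np
a=np.radians(-6.1);o=np.array([611,-.5])
for x,y in((-90,-275),(-90,-92),(-90,-100)): print(x,y,o+[x*np.cos(a)-y*np.sin(a),x*np.sin(a)+y*np.cos(a)])
E
```

```text
-90 -275 [ 492.28696541 -264.37916822]
-90 -92 [511.73329047 -82.41532444]
-90 -100 [510.88317789 -90.37002799]
```

Call:
{"op": "steer_hand", "data": {"motion": [[[0,0,0,0,0,0,0],[0,0,0,0,0,0,0],[0,0,0,0,0,0,0]]]}}

```text
clock: 3.85
tool_pos: [0.4832, -0.3522, 0.0086]
eef_rot: [0.998, -0.063, -0.0, -0.0]
contact_force: [-0.1, -0.8, 0.6]
opening: 0.208
finger_force: 0.0
```

Call:
{"op": "steer_hand", "data": {"motion": [[[0,0,0,-1.6,0,0,0],[0,0,0,-1.6,0,0,0],[0,0,0,-1.6,0,0,0],[0,0,0,-1.6,0,0,0]]]}}

```text
clock: 4.25
tool_pos: [0.4855, -0.3552, 0.1743]
eef_rot: [0.998, -0.063, 0.004, 0.003]
contact_force: [0.3, -0.3, -0.1]
opening: 0.005
finger_force: 0.0
```

```bash
python3 go.py 492 -285 126 -6.1
```

```text
d [-0.0027 -0.0708  0.0479] rot [ 0.0108 -0.002  -1.5902]
```

The fingers shut without any grip force, so I need to look.

```bash
python3 - <<'E'
from h import *
p=r.camera_params('wrist');im=r.snapshot('wrist');a=im;s=r.snapshot('side');print(r.get_state())
cv2.imwrite('pics/w2.png',cv2.resize(np.hstack([a,s]),(800,300),interpolation=cv2.INTER_AREA)[:,:,::-1])
c=big(mask(im,(0,180,100),(6,255,255)));print(cv2.contourArea(c),cv2.boundingRect(c))
print(rectw('wrist',c,.03,p))
E
```

```text
{'clock': 4.35, 'q': array([ 0.25838432,  0.75271098,  0.53763116,  1.70676594, -0.50071449,
        0.81842454, -0.6706366 ]), 'qd': array([ 0.00956928,  0.05580876, -0.04450464,  0.04938715, -0.00873752,
       -0.02013415,  0.0078171 ]), 'joint_torque': array([-1.32298688e-01, -5.22038877e+01,  8.56873155e+00, -1.34329560e+01,
        3.54725460e-02,  1.12000764e-01, -6.85355254e-02]), 'tool_pos': array([ 0.4843455 , -0.35302812,  0.17055102]), 'eef_rot': array([ 9.98045707e-01, -6.24546505e-02,  1.79107517e-03,  9.87885298e-04]), 'contact_force': array([-0.05819919,  0.24019371, -0.0475104 ]), 'moment': array([0.01478869, 0.08268502, 0.00611624]), 'finger_force': 0.0, 'opening': 0.0019590967485091193}
3839.0 (238, 101, 32, 133)
((479.0473937988281, -351.36602783203125), (36.23512649536133, 157.22738647460938), 82.76793670654297)
```

View pics/w2.png

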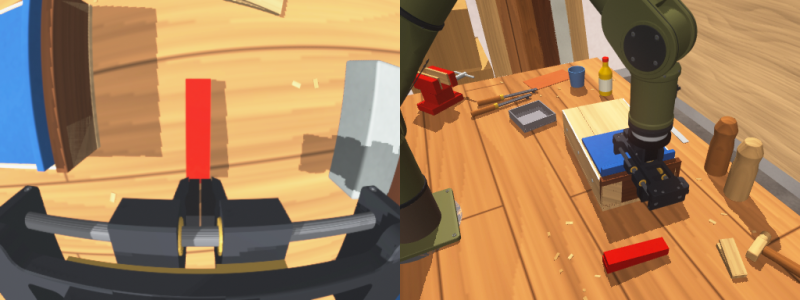

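The wedge has not moved. The fingers closed clear of it. I'll check whether the reported TCP agrees with where the fingertips appear in the images.

```bash
python3 - <<'E'
from h import *
s=r.get_state();M=R.from_quat(s['eef_rot']);print(s['tool_pos'])
for n in('side','top','wrist'):
    p=r.camera_params(n);Rm=R.from_rotvec(p['rvec'])
    for z in(0,-.019,-.064,-.15):
        c=Rm.apply(s['tool_pos']+M.apply([0,0,z]))+p['tvec']
        if n=='wrist':
            th=np.arctan2(np.hypot(c[0],c[1]),c[2]);uv=c[:2]/np.hypot(c[0],c[1])*th*p['fx']+[p['cx'],p['cy']]
        else: uv=c[:2]/c[2]*p['fx']+[p['cx'],p['cy']]
        print(n,z,uv.round(1))
    print('cam',-Rm.inv().apply(p['tvec']).round(3),'axis',Rm.inv().apply([0,0,1]).round(3))
a=r.snapshot('side')[170:300,250:400];b=r.snapshot('top')[150:280,290:440]
cv2.imwrite('pics/c3.png',cv2.resize(np.hstack([a,b]),(800,347))[:,:,::-1])
E
```

```text
[ 0.4843455  -0.35302812  0.17055102]
side 0 [308.7 268.7]
side -0.019 [309.4 260.9]
side -0.064 [311.2 241.3]
side -0.15 [315.  198.7]
cam [ 0.208 -0.73   0.693] axis [ 0.348  0.714 -0.608]
top 0 [383.1 203.7]
top -0.019 [385.2 202.5]
top -0.064 [390.3 199.2]
top -0.15 [401.3 192.3]
cam [0.283 0.012 1.341] axis [ 0.213 -0.012 -0.977]
wrist 0 [256.6 215. ]
wrist -0.019 [256.6 227.4]
wrist -0.064 [256.9 268.6]
wrist -0.15 [257.8 444.9]
cam [ 0.563 -0.362  0.353] axis [-0.304  0.036 -0.952]
```

View pics/c3.png

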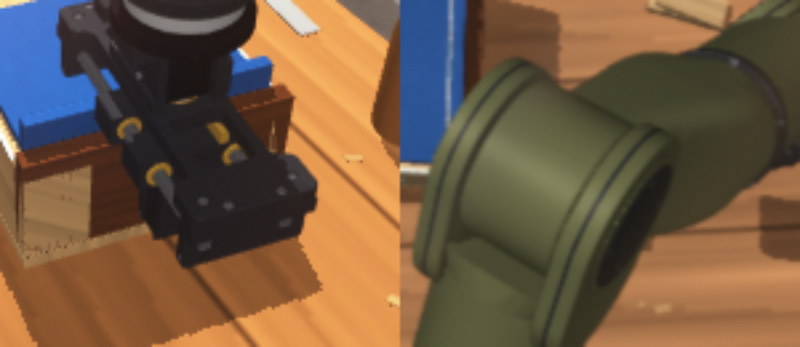

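```bash
python3 - <<'E'
from h import *
print('grip_depth',r.grip_depth)
im=cv2.cvtColor(cv2.imread('pics/w1.png'),cv2.COLOR_BGR2GRAY)
for c in(165,172,178,336,342,350): print(c,im[216:250:2,c])
s=r.snapshot('wrist');g=s[205:250:2,:,:].max(2)
for c in(238,250,262,272): print(c,g[:,c])
p=r.camera_params('wrist');t=r.get_state();M=R.from_quat(t['eef_rot']);Rm=R.from_rotvec(p['rvec'])
for y in(-.012,.012,-.044,.044,-.06,.06):
  for z in(0,-.01,-.02):
    c=Rm.apply(t['tool_pos']+M.apply([.009,y,z]))+p['tvec'];th=np.arctan2(np.hypot(c[0],c[1]),c[2]);print(y,z,(c[:2]/np.hypot(c[0],c[1])*th*p['fx']+[p['cx'],p['cy']]).round(1))
E
```

```text
grip_depth -0.0187
165 [190 193 198 201 176 123  48  41  40  40  39  39  42  42  41  41  42]
172 [192 195 201 198 165 125  52  42  41  40  39  39  39  39  39  39  39]
178 [192 196 202 189 152 146 181 195 178 156 128 107  88  83  67  55  50]
336 [194 196 196 192 190 185  69  41  36  36  36  36  36  36  36  36  36]
342 [196 196 194 190 191 180  60  40  39  39  40  40  38  36  36  37  36]
350 [196 195 192 189 181  62  42  40  39  39  40  39  39  39  39  39  39]
238 [238 240 242 244 244 219 185 228 244 245 244 155  50  50  50  50  50  50
  50  50  50  49  47]
250 [246 246 246 246 246 246 246 246 246 246 246 244  86  43  44  43  43  43
  43  44  43  43  43]
262 [245 245 246 246 246 246 246 246 246 246 246 243  86  43  43  43  43  44
  43  43  44  43  43]
272 [245 245 244 244 242 243 243 243 242 240 227  75  53  49  49  49  49  48
  49  48  47  43  43]
-0.012 0 [238.4 202.4]
-0.012 -0.01 [237.5 208.2]
-0.012 -0.02 [236.5 214.5]
0.012 0 [274.9 202.4]
0.012 -0.01 [275.8 208.2]
0.012 -0.02 [276.9 214.5]
-0.044 0 [190.7 202.2]
-0.044 -0.01 [187.5 207.8]
-0.044 -0.02 [184.1 214. ]
0.044 0 [322.4 202.2]
0.044 -0.01 [325.7 207.8]
0.044 -0.02 [329.2 214. ]
-0.06 0 [167.9 202. ]
-0.06 -0.01 [163.8 207.5]
-0.06 -0.02 [159.3 213.6]
0.06 0 [345.1 202. ]
0.06 -0.01 [349.4 207.5]
0.06 -0.02 [354.  213.6]
```

```bash
python3 - <<'E'
from h import *
t=r.get_state();M=R.from_quat(t['eef_rot'])
o,v=ray('wrist',[[179,228],[335,228],[256,229]]);o=M.inv().apply(o-t['tool_pos']);v=M.inv().apply(v);print('cam in tool',o)
for w in(.088,):
    k=w/abs(v[1,1]/v[1,2]-v[0,1]/v[0,2]); print('tips',o+v/v[:,2:]*k)
S=r.snapshot('side');cv2.imwrite('pics/side3.png',S[:,:,::-1])
print(t['tool_pos'])
E
```

```text
cam in tool [ 0.07938274 -0.00053552 -0.18231739]
tips [[ 0.00674721 -0.04382122 -0.03481097]
 [ 0.00672965  0.04417878 -0.03481097]
 [ 0.00672315 -0.00042098 -0.03481097]]
[ 0.48247415 -0.35091573  0.16675967]
```

Call:
{"op": "steer_hand", "data": {"motion": [[[0,0,0.5,0,0,0,-3],[0,0,0.5,0,0,0,-6],[0,0,0.5,0,0,0,-9],[0,0,0.5,0,0,0,-12],[0,0,0.5,0,0,0,-15],[0,0,0.5,0,0,0,-18],[0,0,0.5,0,0,0,-21],[0,0,0.5,0,0,0,-24]]]}}

```text
clock: 5.35
tool_pos: [0.4763, -0.401, 0.1666]
eef_rot: [0.857, 0.515, -0.0, -0.002]
contact_force: [0.1, 0.2, -0.7]
opening: 0.004
finger_force: 0.0
```

```bash
python3 - <<'E'
from h import *
s=r.get_state();M=R.from_quat(s['eef_rot']);p=r.camera_params('side');S=r.snapshot('side')
for z in(0,-.02,-.04):
    c=R.from_rotvec(p['rvec']).apply(s['tool_pos']+M.apply([0,0,z]))+p['tvec'];uv=c[:2]/c[2]*p['fx']+[p['cx'],p['cy']];print(z,uv.round(1))
    if z==0:u=uv.astype(int)
S=S.copy();cv2.circle(S,tuple(int(a) for a in u),2,(0,255,0),-1)
cv2.imwrite('pics/c4.png',cv2.resize(S[u[1]-90:u[1]+40,u[0]-80:u[0]+80],None,fx=4,fy=4)[:,:,::-1]);print(u-[80,90])
E
```

```text
0 [320.4 292.7]
-0.02 [321.5 284.5]
-0.04 [322.6 276. ]
[240 202]
```

View pics/c4.png

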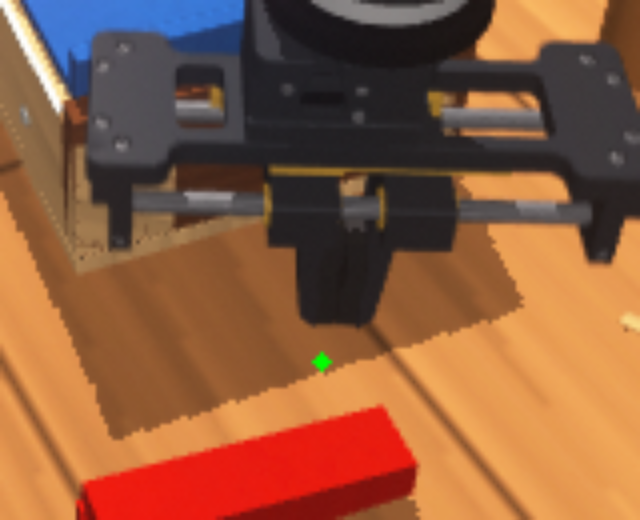

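The view shows the closed fingertips at px (326,282), well above the green projected TCP at (320,293). The fingers seem to end about 34 mm short of the reported TCP. I'll re-measure with the arm at rest.

```bash
python3 - <<'E'
from h import *
r.snapshot('side');s=r.get_state();M=R.from_quat(s['eef_rot']);p=r.camera_params('side');S=r.snapshot('side');print(s['tool_pos'],M.as_matrix()[:,1])
for z in(0,-.02,-.03,-.04):
  for x in (0,.009,-.009):
    c=R.from_rotvec(p['rvec']).apply(s['tool_pos']+M.apply([x,0,z]))+p['tvec'];uv=c[:2]/c[2]*p['fx']+[p['cx'],p['cy']];print(z,x,uv.round(1))
u=uv.astype(int);m=(S.max(2)<70).astype(np.uint8)
for row in range(258,296,2):
    x=np.flatnonzero(m[row,300:350])+300;print(row,x[[0,-1]] if len(x) else None,end=' ')
E
```

```text
[ 0.47621615 -0.40117281  0.16694376] [ 0.87958117 -0.47573927 -0.00301803]
0 0 [320.5 292.7]
0 0.009 [320.  288.2]
0 -0.009 [321.  297.4]
-0.02 0 [321.6 284.5]
-0.02 0.009 [321. 280.]
-0.02 -0.009 [322.1 289.2]
-0.03 0 [322.1 280.3]
-0.03 0.009 [321.6 275.7]
-0.03 -0.009 [322.7 285. ]
-0.04 0 [322.7 276. ]
-0.04 0.009 [322.2 271.5]
-0.04 -0.009 [323.3 280.7]
258 [308 349] 260 [307 349] 262 [307 349] 264 [314 349] 266 [314 337] 268 [314 337] 270 [314 336] 272 [314 335] 274 [315 335] 276 [315 334] 278 [315 333] 280 [315 333] 282 [317 331] 284 None 286 None 288 None 290 None 292 None 294 None
```

Both views agree that the real fingertips are about 34 mm behind the reported TCP. I'll carry that offset from here, re-open and redo the grasp.

```bash
sed -i 's/x,y,z,a=map(float,sys.argv\[1:5\])/x,y,z,a=map(float,sys.argv[1:5]);z-=34  # z is that of the true fingertips/' go.py; python3 go.py 480.5 -352 90 -97.2
```

```text
Traceback (most recent call last):
  File "go.py", line 6, in <module>
    print('d',M.inv().apply(np.array([x,y,z])/1e3-s['tool_pos']).round(4),'rot',(M.inv()*G).as_rotvec().round(4))
              ^
NameError: name 'M' is not defined
```

```bash
sed -i 's/z-=34  # z is that of the true fingertips;/z-=34;/; s/^print/# z given is that of the true fingertips, 34 mm short of the TCP\nprint/' go.py; python3 go.py 480.5 -352 90 -97.2
```

```text
d [ 0.0451 -0.0197  0.1113] rot [-3.1000e-03  4.0000e-04  1.1971e+00]
```

Call:
{"op": "steer_hand", "data": {"motion": [[[1,0.45,-0.2,0.5,0,0,23.94],[1,0.45,-0.2,0.5,0,0,23.94],[1,0.45,-0.2,0.5,0,0,23.94],[1,0.45,-0.2,0.5,0,0,23.94],[1,0.45,-0.2,0.5,0,0,23.94],[1,0.45,-0.2,1.1,0,0,23.94],[1,0.45,-0.2,1.1,0,0,23.94],[1,0.45,-0.2,1.1,0,0,23.94],[1,0.45,-0.2,1.1,0,0,23.94]]]}}

```text
clock: 6.4
tool_pos: [0.4803, -0.3522, 0.0573]
eef_rot: [0.998, -0.063, -0.001, -0.0]
contact_force: [-0.0, 0.0, 0.1]
opening: 0.8
finger_force: 0.0
```

Call:
{"op": "steer_hand", "data": {"motion": [[[1,0,0,0,0,0,0],[1,0,0,0,0,0,0]]]}}

```text
clock: 6.6
tool_pos: [0.4811, -0.3528, 0.0589]
eef_rot: [0.998, -0.06, 0.0, 0.0]
contact_force: [-1.0, 0.6, 0.2]
opening: 0.978
finger_force: 0.0
```

```bash
python3 go.py 480.5 -352 8 -97.2
```

```text
d [-0.0008 -0.0008  0.0849] rot [ 0.0002 -0.0005  0.005 ]
```

Call:
{"op": "steer_hand", "data": {"motion": [[[1,-0.01,-0.01,0.5,0,0,0.1],[1,-0.01,-0.01,0.75,0,0,0.1],[1,-0.01,-0.01,0.85,0,0,0.1],[1,-0.01,-0.01,0.85,0,0,0.1],[0,-0.01,-0.01,0.85,0,0,0.1],[0,-0.01,-0.01,0.85,0,0,0.1],[0,-0.01,-0.01,0.85,0,0,0.1],[0,-0.01,-0.01,0.85,0,0,0.1],[0,-0.01,-0.01,0.85,0,0,0.1],[0,-0.01,-0.01,0.85,0,0,0.1]]], "grip_force": 40}}

```text
clock: 7.6
tool_pos: [0.4802, -0.3516, -0.0261]
eef_rot: [0.998, -0.064, 0.0, 0.0]
contact_force: [-0.1, -0.4, 0.6]
opening: 0.479
finger_force: 0.0
```

Call:
{"op": "steer_hand", "data": {"motion": [[[0,0,0,0,0,0,0],[0,0,0,0,0,0,0],[0,0,0,0,0,0,0]]]}}

```text
clock: 7.9
tool_pos: [0.4801, -0.3517, -0.0262]
eef_rot: [0.998, -0.064, 0.0, 0.0]
contact_force: [-0.9, -0.1, 1.4]
opening: 0.404
finger_force: 40.0
```

Gripped: 40 N at an opening of 35.6 mm. Lifting and turning it to line up with the chest.

Call:
{"op": "steer_hand", "data": {"motion": [[[0,0,0,-0.5,0,0,0],[0,0,0,-1,0,0,0],[0,0,0,-1.35,0,0,-2],[0,0,0,-1.35,0,0,-5],[0,0,0,-1.35,0,0,-8],[0,0,0,-1.35,0,0,-11],[0,0,0,-1.35,0,0,-14],[0,0,0,-1.35,0,0,-17],[0,0,0,-1.35,0,0,-20],[0,0,0,-1.35,0,0,-23]]]}}

```text
clock: 8.9
tool_pos: [0.4796, -0.3514, 0.1084]
eef_rot: [0.871, 0.492, -0.0, -0.0]
contact_force: [0.6, -0.2, -1.9]
opening: 0.406
finger_force: 40.0
```

```bash
python3 go.py 491 -275 130 -6.1
```

```text
d [ 0.0713 -0.0296  0.0124] rot [-1.000e-03 -3.000e-04 -4.354e-01]
```

Call:
{"op": "steer_hand", "data": {"motion": [[[0,0,0,0.12,0,0,-3],[0,0,0,0.12,0,0,-6],[0,0,0,0.12,0,0,-8.7],[0,0.3,-0.15,0.12,0,0,-8.7],[0,0.71,-0.3,0.12,0,0,-8.7],[0,0.71,-0.3,0.12,0,0,-8.7],[0,0.71,-0.3,0.12,0,0,-8.7]]]}}

```text
clock: 9.6
tool_pos: [0.4916, -0.274, 0.0965]
eef_rot: [0.745, 0.667, 0.0, -0.0]
contact_force: [0.0, -0.7, -0.5]
opening: 0.405
finger_force: 40.0
```

```bash
python3 go.py 492 -265 125 -6.1;  python3 - <<'E'
from h import *
p=r.camera_params('wrist');im=r.snapshot('wrist');S=r.snapshot('side')
cv2.imwrite('pics/w5.png',cv2.resize(np.hstack([im,S]),(800,300),interpolation=cv2.INTER_AREA)[:,:,::-1])
c=big(mask(im,(0,180,100),(6,255,255)));print(cv2.boundingRect(c));print(rectw('wrist',c,.15,p))
E
```

```text
d [ 0.0089 -0.0006  0.0055] rot [-0.0007 -0.0007 -0.0037]
(215, 95, 83, 194)
((493.9153747558594, -243.17440795898438), (98.75592803955078, 37.277183532714844), 83.5534896850586)
```

View pics/w5.png

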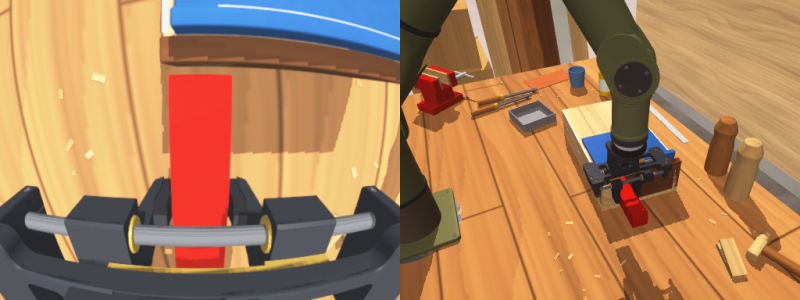

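The view shows the wedge lined up with the chest's near ledge, its front end just short of the stop, centred between the fingers. Pushing.

Call:
{"op": "steer_hand", "data": {"motion": [[[0,0,0,0.04,0,0,0],[0,0.15,0,0.04,0,0,0],[0,0.3,0,0.04,0,0,0],[0,0.45,0,0.04,0,0,0],[0,0.6,0,0.04,0,0,0],[0,0.75,0,0.04,0,0,0],[0,0.9,0,0.04,0,0,0],[0,1.05,0,0.04,0,0,0],[0,1.05,0,0.04,0,0,0]]]}}

```text
clock: 10.6
tool_pos: [0.5031, -0.1693, 0.0927]
eef_rot: [0.745, 0.667, -0.0, -0.0]
contact_force: [-0.3, -3.0, -2.6]
opening: 0.408
finger_force: 40.0
```

```bash
python3 go.py 511.6 -83.4 126 -6.1
```

```text
d [ 0.0863 -0.001   0.0007] rot [-0.0005  0.0004 -0.0036]
```

In the tool's units: 0.088 m is 0.88, 0.075 m is 0.75, -0.003 rad is -0.06.

Call:
{"op": "steer_hand", "data": {"motion": [[[0,0.15,0,0,0,0,0],[0,0.3,0,0,0,0,0],[0,0.45,0,0,0,0,0],[0,0.6,0,0,0,0,0],[0,0.75,-0.01,0,0,0,-0.06],[0,0.88,-0.01,0,0,0,-0.06],[0,0.88,-0.01,0,0,0,-0.06],[0,0.88,-0.01,0,0,0,-0.06]]]}}

```text
clock: 11.4
tool_pos: [0.5123, -0.0843, 0.0928]
eef_rot: [0.745, 0.667, -0.0, 0.001]
contact_force: [0.3, -5.6, -1.3]
opening: 0.405
finger_force: 40.0
```

```bash
python3 go.py 511.6 -83.4 109 -6.1; python3 - <<'E'
from h import *
p=r.camera_params('wrist');im=r.snapshot('wrist');r.snapshot('top');S=r.snapshot('side')
cv2.imwrite('pics/w6.png',cv2.resize(np.hstack([im,S]),(800,300),interpolation=cv2.INTER_AREA)[:,:,::-1])
E
```

```text
d [ 0.0008 -0.0008  0.0178] rot [ 0.0007  0.001  -0.0038]
```

View pics/w6.png

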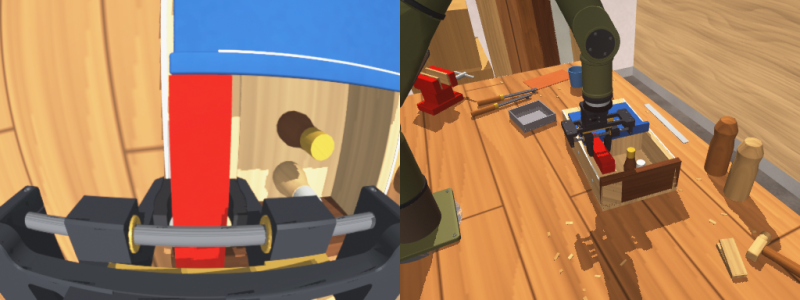

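The wrist view shows the wedge's front end on the blue lip, with the brass ferrule at about (322,145) in the half-scale view, the nearer of the two to the hatch. The silvery one is at about (292,190). That was my last picture view, so from here on I work from numbers. Lowering.

In the tool's units: 0.019 m is 0.19, 0.015 m is 0.15.

Call:
{"op": "steer_hand", "data": {"motion": [[[0,0.01,0,0.08,0,0,0],[0,0.01,0,0.15,0,0,0],[0,0.01,0,0.19,0,0,0],[0,0.01,0,0.19,0,0,0],[0,0.01,0,0.19,0,0,0]]]}}

```text
clock: 12.05
tool_pos: [0.5122, -0.0838, 0.0738]
eef_rot: [0.745, 0.667, -0.0, 0.0]
contact_force: [0.5, -5.6, 0.3]
opening: 0.404
finger_force: 40.0
```

Call:
{"op": "steer_hand", "data": {"motion": [[[0,0,0,0,0,0,0],[0,-0.03,0,0,0,0,0],[0,-0.06,0,0,0,0,0],[0,-0.06,0,0,0,0,0]]]}}

```text
clock: 12.45
tool_pos: [0.5121, -0.0861, 0.0738]
eef_rot: [0.744, 0.668, 0.001, -0.001]
contact_force: [1.3, 4.5, 0.2]
opening: 0.405
finger_force: 40.0
```

The wedge is down on the deck and against the stop: the y force flipped sign. Releasing it and lifting off.

Units first: shifts go in units of 100 mm and turns go in units of 0.05 rad. So -0.15 m is -1.5, -0.11 m is -1.1.

Call:
{"op": "steer_hand", "data": {"motion": [[[0,0.03,0,0,0,0,0],[0.7,0.03,0,0,0,0,0],[0.7,0.03,0,0,0,0,0],[0.7,0.03,0,0,0,0,0],[0.7,0.03,0,0,0,0,0],[0.7,0.03,0,0,0,0,0],[0.7,0.03,0,-0.2,0,0,0],[0.7,0.03,0,-0.6,0,0,0],[0.7,0.03,0,-1.1,0,0,0],[0.7,0.03,0,-1.5,0,0,0]]]}}

```text
clock: 13.45
tool_pos: [0.5121, -0.0856, 0.226]
eef_rot: [0.745, 0.667, 0.0, 0.0]
contact_force: [0.6, -0.2, -0.2]
opening: 0.703
finger_force: 0.0
```

Call:
{"op": "steer_hand", "data": {"motion": [[[1,0,0,-0.2,0,0,0],[1,0,0,-0.2,0,0,0],[1,0,0,-0.2,0,0,0]]]}}

```text
clock: 13.75
tool_pos: [0.5116, -0.0853, 0.2435]
eef_rot: [0.745, 0.667, 0.0, -0.0]
contact_force: [-0.5, 0.2, -0.3]
opening: 0.945
finger_force: 0.0
```

```bash
cat > look.py <<'E'
from h import *
p=r.camera_params('wrist');im=r.snapshot('wrist')
cv2.imwrite('pics/w7.png',im[:,:,::-1])
o=np.array([611,-.5]);a=np.radians(-6.1);C=np.array([[np.cos(a),np.sin(a)],[-np.sin(a),np.cos(a)]])
def rep(nm,c,z):
    q=rectw('wrist',c,z,p);w=plane('wrist',c.reshape(-1,2),z,p)[:,:2]*1e3;k=(w-o)@C.T
    print(nm,cv2.boundingRect(c),'A',cv2.contourArea(c),'world',np.round(q[0],1),np.round(q[1],1),round(q[2],1),'chest min',k.min(0).round(1),'max',k.max(0).round(1))
for nm,lo,hi,z in[('wedge',(0,180,80),(6,255,255),.13),('hatch',(105,120,40),(130,255,255),.135),('brass',(20,120,120),(32,255,255),.094)]:
    cs=[c for c in cv2.findContours(mask(im,lo,hi),0,1)[0] if cv2.contourArea(c)>(60 if nm=='brass' else 1500)]
    for c in sorted(cs,key=cv2.contourArea)[-4:]: rep(nm,c,z)
E
python3 look.py
```

```text
wedge (239, 96, 35, 147) A 4745.5 world [510.  -86.7] [159.2  37.1] 83.8 chest min [-110.1 -176. ] max [-73.  -16.8]
hatch (238, 0, 200, 105) A 18216.0 world [609.7  32.5] [215.3 117.7] 0.3 chest min [-107.9  -15.2] max [108.3 103. ]
brass (91, 270, 19, 45) A 329.0 world [ 241.8 -259.5] [103.7  28.5] 61.3 chest min [-362.4 -345.9] max [-310.5 -251.1]
brass (400, 271, 21, 44) A 349.5 world [ 730.8 -315.5] [ 33.7 100.4] 12.6 chest min [ 123.4 -347.1] max [ 178.8 -254.2]
brass (337, 135, 25, 23) A 405.0 world [621.9 -74. ] [25.4 30.3] 42.1 chest min [  2.8 -85.7] max [ 33.3 -59.4]
brass (301, 316, 157, 33) A 765.5 world [ 702.3 -403.3] [ 29.7 303.5] 88.3 chest min [ -18.7 -403.4] max [ 285.3 -372.4]
```

The lip face is at about y=-16 to -20 in the chest frame, so the hatch is propped and the wedge lies along the ledge. The dark handle's ferrule is at about chest (20,-73). Moving above it and re-measuring.

```bash
python3 go.py 623 -75 180 -6.1
```

```text
d [0.0224 0.1103 0.0965] rot [-0.002  -0.0002 -0.0034]
```

In the tool's units: 0.11 m is 1.1, 0.096 m is 0.96.

Call:
{"op": "steer_hand", "data": {"motion": [[[1,0.22,1.1,0,0,0,0],[1,0.22,1.1,0,0,0,0],[1,0.22,1.1,0,0,0,0],[1,0.22,1.1,0.5,0,0,0],[1,0.22,1.1,0.96,0,0,0],[1,0.22,1.1,0.96,0,0,0],[1,0.22,1.1,0.96,0,0,0]]]}}

```text
clock: 14.5
tool_pos: [0.6228, -0.0758, 0.1467]
eef_rot: [0.745, 0.667, -0.001, -0.001]
contact_force: [0.2, -0.8, 0.4]
opening: 1.004
finger_force: 0.0
```

```bash
python3 look.py; python3 - <<'E'
from h import *
im=cv2.imread('pics/w7.png')[:,:,::-1].copy()
p=r.camera_params('wrist')
m=mask(im,(18,90,110),(34,255,255))
cs=[c for c in cv2.findContours(m,0,1)[0] if 100<cv2.contourArea(c)]
for c in cs:
    x,y,w,h=cv2.boundingRect(c)
    if y<260 and w<60: print((x,y,w,h),plane('wrist',[[x+w/2,y+h/2],[x,y],[x+w,y+h],cv2.minEnclosingCircle(c)[0]],.094,p)[:,:2].round(4).tolist()); g=im[y-6:y+h+30:4,x+w//2]; print(g.tolist())
E
```

```text
wedge (93, 133, 60, 141) A 5790.5 world [518.9 -68.7] [122.5  46.2] 81.2 chest min [-110.2 -137.7] max [-61.  -16.9]
hatch (84, 0, 305, 134) A 36148.0 world [617.2  30. ] [ 98.6 217.4] 81.9 chest min [-107.2  -15.3] max [110.3  83.6]
brass (413, 270, 15, 44) A 181.5 world [ 793.8 -215.8] [17.8 70.2] 7.2 chest min [ 187.9 -228.5] max [ 218.1 -162.6]
brass (84, 269, 18, 45) A 226.0 world [ 423.3 -175.1] [74.3 20. ] 61.3 chest min [-184.2 -228.7] max [-148.1 -160.7]
brass (245, 174, 31, 33) A 773.0 world [625.1 -74.8] [28.2 25.2] 83.8 chest min [  9.3 -86.5] max [ 34.5 -58.3]
brass (231, 316, 226, 34) A 1123.5 world [ 720.3 -270.7] [ 21.4 296.7] 84.0 chest min [ -10.9 -267.7] max [ 285.7 -246.2]
(250, 211, 25, 25) [[0.6258, -0.1067], [0.6163, -0.0936], [0.6357, -0.1203], [0.6249, -0.1071]]
[[239, 210, 88], [122, 100, 71], [130, 107, 76], [161, 131, 90], [177, 143, 97], [235, 202, 137], [233, 199, 135], [236, 213, 160], [221, 222, 216], 
[... 4157 characters left out ...]
 194, 121], [244, 195, 121], [244, 196, 122], [244, 198, 123], [244, 198, 123], [244, 200, 124], [245, 199, 124], [245, 201, 125], [245, 201, 125], [245, 201, 125], [245, 201, 124], [245, 200, 123], [245, 200, 122], [244, 200, 122], [244, 197, 121], [244, 195, 121], [243, 193, 119], [243, 191, 118], [242, 190, 117], [241, 187, 116], [239, 182, 115], [229, 171, 115], [200, 154, 120], [163, 145, 130], [151, 139, 129], [174, 117, 69], [166, 113, 66], [150, 101, 60], [151, 102, 62], [49, 48, 49], [58, 62, 66]]
(464, 0, 15, 82) [[0.8415, 0.0489], [0.8388, 0.0899], [0.8481, 0.0091], [0.8381, 0.049]]
[]
(418, 0, 26, 229) [[0.7865, -0.0221], [0.7829, 0.0822], [0.8125, -0.1396], [0.7815, -0.0215]]
[]
```

```bash
python3 go.py 625.5 -76 75 -6.1
```

```text
d [0.0002 0.001  0.1076] rot [ 0.0009  0.0002 -0.0039]
```

In the tool's units: 0.107 m is 1.07, 0.095 m is 0.95.

Call:
{"op": "steer_hand", "data": {"motion": [[[1,0,0.01,0.3,0,0,0],[1,0,0.01,0.6,0,0,0],[1,0,0.01,0.8,0,0,0],[1,0,0.01,0.95,0,0,0],[1,0,0.01,1.07,0,0,0],[1,0,0.01,1.07,0,0,0]]], "grip_force": 25}}

```text
clock: 15.15
tool_pos: [0.6247, -0.0758, 0.0405]
eef_rot: [0.745, 0.667, -0.0, -0.0]
contact_force: [-1.0, 0.7, 0.0]
opening: 1.0
finger_force: 0.0
```

Call:
{"op": "steer_hand", "data": {"motion": [[[0.2,0,0,0,0,0,0],[0,0,0,0,0,0,0],[0,0,0,0,0,0,0],[0,0,0,0,0,0,0],[0,0,0,0,0,0,0],[0,0,0,0,0,0,0],[0,0,0,0,0,0,0],[0,0,0,0,0,0,0],[0,0,0,0,0,0,0],[0,0,0,0,0,0,0]]]}}

```text
clock: 16.15
tool_pos: [0.6247, -0.0758, 0.0407]
eef_rot: [0.745, 0.667, 0.0, -0.0]
contact_force: [-0.1, 0.3, -0.0]
opening: 0.282
finger_force: 25.1
```

Gripped at 25 mm, which is the ferrule. Lifting straight up.

Call:
{"op": "steer_hand", "data": {"motion": [[[0,0,0,-0.2,0,0,0],[0,0,0,-0.5,0,0,0],[0,0,0,-0.9,0,0,0],[0,0,0,-1.3,0,0,0],[0,0,0,-1.7,0,0,0],[0,0,0,-1.8,0,0,0],[0,0,0,-1.8,0,0,0],[0,0,0,-1.8,0,0,0]]]}}

```text
clock: 16.95
tool_pos: [0.6235, -0.0755, 0.2192]
eef_rot: [0.745, 0.667, -0.001, -0.001]
contact_force: [-0.6, 0.2, -1.3]
opening: 0.287
finger_force: 25.1
```

```bash
python3 look.py | grep -E 'wedge|hatch'; python3 go.py 436.5 374 180 -6.1
```

```text
wedge (128, 123, 50, 131) A 4846.5 world [516.6 -77.9] [140.6  44.9] 81.7 chest min [-110.5 -156.7] max [-64.6 -16.8]
hatch (123, 0, 232, 123) A 25737.0 world [618.   41.2] [119.6 216.8] 82.2 chest min [-107.5  -15.2] max [109.5 105. ]
d [ 0.4262 -0.2345  0.0737] rot [-0.0041 -0.0002 -0.0033]
```

In the tool's units: 0.04 m is 0.4, 0.38 m is 3.8.

Call:
{"op": "steer_hand", "data": {"motion": [[[0,0.4,-0.22,0,0,0,0],[0,0.8,-0.44,0,0,0,0],[0,1.2,-0.66,0,0,0,0],[0,1.6,-0.88,0,0,0,0],[0,2,-1.1,0,0,0,0],[0,2.4,-1.32,0,0,0,0],[0,2.8,-1.54,0,0,0,0],[0,3.2,-1.76,0,0,0,0],[0,3.5,-1.9,0,0,0,0],[0,3.8,-2.1,0,0,0,0]]]}}

```text
clock: 18.0
tool_pos: [0.4563, 0.3258, 0.2188]
eef_rot: [0.745, 0.667, -0.002, 0.0]
contact_force: [1.0, 0.7, -1.1]
opening: 0.287
finger_force: 25.1
```

Call:
{"op": "steer_hand", "data": {"motion": [[[0,0.3,-0.15,0,0,0,0],[0,0.46,-0.24,0,0,0,0],[0,0.46,-0.24,0,0,0,0],[0,0.46,-0.24,0,0,0,0]]]}}

```text
clock: 18.4
tool_pos: [0.4386, 0.3718, 0.2194]
eef_rot: [0.745, 0.667, -0.002, 0.001]
contact_force: [1.0, -0.6, -1.9]
opening: 0.283
finger_force: 25.1
```

```bash
python3 go.py 436.5 374 100 -6.1; python3 - <<'E'
from h import *
p=r.camera_params('wrist');im=r.snapshot('wrist');cv2.imwrite('pics/w8.png',im[:,:,::-1])
for n,i,pp,roi in(('wrist',im,p,None),('top',cv2.imread('pics/top0.png')[:,:,::-1].copy(),None,(95,205,165,275))):
    m=mask(i,(90,0,20),(135,130,190),roi)
    for c in sorted(cv2.findContours(m,0,1)[0],key=cv2.contourArea)[-3:]: print(n,cv2.boundingRect(c),cv2.contourArea(c),rectw(n,c,.035,pp),rectw(n,c,.005,pp)[0])
E
```

```text
d [ 0.0024 -0.0022  0.1534] rot [-0.0011  0.003  -0.0037]
wrist (162, 1, 117, 49) 1248.0 ((411.21795654296875, 544.2076416015625), (147.1773223876953, 16.510486602783203), 11.259172439575195) (408.3135070800781, 551.6746215820312)
wrist (189, 83, 132, 129) 4214.0 ((439.0666809082031, 381.88360595703125), (136.9725799560547, 135.6978302001953), 10.289484024047852) (438.44232177734375, 376.06103515625)
wrist (0, 228, 512, 156) 62816.5 ((384.2142333984375, -54.752716064453125), (661.8475952148438, 1748.7410888671875), 83.96922302246094) (379.09881591796875, -96.32308959960938)
top (118, 220, 7, 6) 2.5 ((487.57196044921875, 395.7619323730469), (19.790504455566406, 12.37032699584961), 43.759361267089844) (492.2745361328125, 404.5885314941406)
top (105, 232, 5, 4) 7.0 ((457.9321594238281, 437.99456787109375), (6.875977039337158, 12.958908081054688), 24.589740753173828) (461.9537353515625, 447.7912902832031)
top (106, 214, 47, 53) 837.0 ((436.8024597167969, 373.83843994140625), (132.4078369140625, 134.4808349609375), 9.69153118133545) (440.33868408203125, 382.1614074707031)
```

The tray centre is about (438,377), agreed by both views. Lowering onto the tray floor.

In the tool's units: 0.184 m is 1.84, 0.182 m is 1.82.

Call:
{"op": "steer_hand", "data": {"motion": [[[0,0.02,-0.01,0.4,0,0,0],[0,0.04,-0.01,0.8,0,0,0],[0,0.04,-0.01,1.2,0,0,0],[0,0.04,-0.01,1.5,0,0,0],[0,0.04,-0.01,1.7,0,0,0],[0,0.04,-0.01,1.78,0,0,0],[0,0.04,-0.01,1.82,0,0,0],[0,0.04,-0.01,1.84,0,0,0],[0,0.04,-0.01,1.84,0,0,0]]]}}

```text
clock: 19.35
tool_pos: [0.4391, 0.3775, 0.0376]
eef_rot: [0.745, 0.667, 0.001, 0.0]
contact_force: [-0.6, -0.8, 0.1]
opening: 0.289
finger_force: 25.1
```

Call:
{"op": "steer_hand", "data": {"motion": [[[0,0,0,0.01,0,0,0],[0,0,0,0.02,0,0,0],[0,0,0,0.03,0,0,0],[0,0,0,0.03,0,0,0]]]}}

```text
clock: 19.75
tool_pos: [0.4383, 0.3775, 0.0338]
eef_rot: [0.745, 0.667, 0.0, -0.0]
contact_force: [-0.1, 0.2, -0.4]
opening: 0.286
finger_force: 25.1
```

Call:
{"op": "steer_hand", "data": {"motion": [[[0,0,0,0.01,0,0,0],[0,0,0,0.02,0,0,0],[0,0,0,0.02,0,0,0]]]}}

```text
clock: 20.05
tool_pos: [0.4389, 0.3776, 0.0334]
eef_rot: [0.745, 0.667, 0.001, -0.0]
contact_force: [-2.2, -2.2, 12.3]
opening: 0.284
finger_force: 25.0
```

The handle is on the floor at the expected height. Easing off, releasing and retreating upward.

In the tool's units: -0.12 m is -1.2, -0.07 m is -0.7.

Call:
{"op": "steer_hand", "data": {"motion": [[[0,0,0,-0.01,0,0,0],[0,0,0,-0.015,0,0,0],[0.5,0,0,-0.015,0,0,0],[0.7,0,0,-0.015,0,0,0],[0.7,0,0,-0.015,0,0,0],[0.7,0,0,-0.015,0,0,0],[0.7,0,0,-0.015,0,0,0],[0.7,0,0,-0.3,0,0,0],[0.7,0,0,-0.7,0,0,0],[0.7,0,0,-1.2,0,0,0]]]}}

```text
clock: 21.05
tool_pos: [0.4372, 0.3764, 0.1516]
eef_rot: [0.745, 0.667, -0.002, 0.0]
contact_force: [1.1, 0.3, -0.1]
opening: 0.698
finger_force: 0.0
```

Call:
{"op": "steer_hand", "data": {"motion": [[[1,0,0,-0.5,0,0,0],[1,0,0,-0.5,0,0,0],[1,0,0,-0.5,0,0,0],[1,0,0,-0.5,0,0,0],[1,0,0,-0.5,0,0,0]]]}}

```text
clock: 21.55
tool_pos: [0.4373, 0.3766, 0.2]
eef_rot: [0.745, 0.667, -0.002, -0.0]
contact_force: [0.7, 0.3, 0.2]
opening: 1.001
finger_force: 0.0
```

```bash
python3 - <<'E'
from h import *
p=r.camera_params('wrist');im=r.snapshot('wrist');T=r.snapshot('top');S=r.snapshot('side')
for n,i,pp in(('wrist',im,p),('side',S,None),('top',T,None)):
    for nm,lo,hi in(('brass',(20,120,110),(32,255,255)),('dark',(3,90,15),(16,200,110))):
        for c in cv2.findContours(mask(i,lo,hi),0,1)[0]:
            if cv2.contourArea(c)<15: continue
            u=cv2.minEnclosingCircle(c)[0];w=plane(n,[u],.087 if nm=='brass' else .03,pp)[0]*1e3
            if abs(w[0]-438)<70 and abs(w[1]-377)<70: print(n,nm,cv2.boundingRect(c),w.round(),rectw(n,c,.087,pp)[1])
for nm,lo,hi,z in[('wedge',(0,180,60),(6,255,255),.13),('hatch',(105,120,40),(130,255,255),.135)]:
    c=big(mask(T,lo,hi,(170,110,330,230)));print(nm,cv2.contourArea(c),rectw('top',c,z))
E
```

```text
wrist brass (246, 155, 24, 29) [437. 380.  87.] (29.76404571533203, 23.75103759765625)
wrist dark (268, 150, 6, 16) [454. 378.  30.] (15.65379810333252, 5.094483852386475)
wrist dark (242, 145, 8, 22) [425. 383.  30.] (21.87034797668457, 7.114575386047363)
side brass (162, 127, 8, 5) [439. 376.  87.] (20.399089813232422, 22.410140991210938)
side dark (163, 134, 13, 21) [441. 379.  30.] (111.21401977539062, 33.44571304321289)
top brass (120, 234, 9, 8) [438. 372.  87.] (23.223588943481445, 20.01299476623535)
top dark (125, 234, 13, 13) [436. 368.  30.] (28.100461959838867, 32.44230651855469)
top dark (120, 213, 46, 54) [432. 347.  30.] (91.35601043701172, 169.27294921875)
wedge 664.0 ((508.17138671875, -91.10891723632812), (156.8528289794922, 37.61428451538086), 83.71002960205078)
hatch 4479.0 ((616.35107421875, 71.82652282714844), (182.43667602539062, 219.59317016601562), 83.771484375)
```

The ferrule top triangulates at (438,376,87) in all three views, so the handle is upright. The hatch is 157 mm open, with the wedge in place. Handing in.

```bash
python3 -c "
from plant import r;print(r.finish_job())"
```

```text
the job is handed in; nothing more can be done
None
```

I handed the job in at about 22 s of the 58 s allowed; no verdict was returned, but my last measurements had the hatch propped about 157 mm open by the red wedge and the dark handle standing upright in the grey tray, with the robot clear of everything.

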